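# Hold the sprung flap of a negative box half open

### The job

Open the grey steel box of glass negatives: lift its lid up and over until it rests back on its stop, and let go of it. Then raise the sprung inner flap by its fin and hold it open at 50 degrees from flat so that the plates can be inspected; finish while still holding it steady there, because it springs shut when released. Leave the other things on the table where they stand.

Things in the scene. Friction and masses are not known exactly. Their poses are not given: they have to be found in the camera images.
- box: grey steel negative box, fixed; body 170 mm deep (x), 220 mm wide (y), 100 mm high, 142 mm with the lid shut; walls 5 mm. Label frame on the front. Holds upright glass plates, tops 75 mm above the table. Origin: centre of its underside; its front, where the lid lifts, faces its own -x; z up. Its heading on the table varies widely
- lid_tab (a point): grip point on the lid's steel tab, a bar sticking out (box -x) from the middle of the lid's front face: 42 mm long, 12 wide (box y), 18 high. Mid-width, mid-height, 28 mm out from the face. Lid shut: 198 mm ahead (box -x) of and 18 mm above lid_axis, 118 mm above the table. Turns with the lid. Pinched on its two side faces, the tab can pivot between the fingers
- lid_axis (a point): point on the lid's hinge axis, mid-width, on the rear top edge of the box (box frame x +85 mm, z 100 mm). The axis is parallel to the box's y
- lid (a joint): angle of the lid (grey steel hood 170 x 220 x 42 mm, about 0.4 kg, hinged along the top of the box's rear wall): 0 shut, growing as the front lifts up and over to the rear; its stop is at 1.83 rad (105 degrees), where it rests by itself leaning back. Falls shut if let go below about 71 degrees, and over onto its stop above that
- flap_fin (a point): grip point on the flap's steel fin, an upright bar mid-width near its front edge: 26 mm long (box x), 12 wide (box y), 34 tall above the flap's face. Mid-width, 23 mm above the face. Flap shut: 125 mm ahead (box -x) of and 26 mm above flap_axis, 114 mm above the table. Turns with the flap. Pinched on its two side faces, the fin can pivot between the fingers
- flap_axis (a point): point on the flap's hinge axis, mid-width (box frame x +74 mm, z 88 mm). The axis is parallel to the box's y
- flap (a joint): angle of the flap (aluminium plate 142 x 198 x 3 mm, 0.15 kg, inside the box under the lid, hinged along the rear wall, upper face 91 mm above the table): 0 shut (flat), growing as its front edge lifts; end of travel 1.4 rad. A spring pushes it shut with about 0.25 N m when flat and 0.4 N m at 50 degrees (about 2 to 4 N at the fin)
- can_a: bystander: black film canister with grey cap, 33 mm wide, 50 mm tall, standing near the box; origin under its centre, z up
- can_b: bystander: a second such film canister, 33 mm wide, 50 mm tall; origin under its centre
- loupe: bystander: black viewing loupe, waisted, 48 mm wide, 45 mm tall, standing by the box; origin under its centre
- stamp: bystander: wooden hand stamp, 40 mm wide, 77 mm tall; origin under its centre
- mug: bystander: white mug, 80 mm wide, 90 mm tall; origin under its centre
- carton: bystander: small cardboard carton 100 x 140 x 60 mm; origin under its centre
- stapler: bystander: black desk stapler 130 x 34 x 45 mm; origin under its centre

How it is judged:
On the way, in this order (a step that is already met when the one before it is completed fails the run):
1. the lid rests on its stop, let go (value of joint lid above 1.74 rad and contact force between the fingers and lid below 0.3 N and velocity of joint lid below 0.1 rad/s), for 0.2 s.
2. the flap is raised by the fingers (value of joint flap above 0.5 rad and contact force between the fingers and flap above 0.5 N), for 0.1 s.
At the end, for the whole second after the job is handed in: The flap is held by the fingers, still, at 50 degrees within 7.5 degrees (0.74 to 1.00 rad) for the last second, with no other object propping it, and the lid still rests back on its stop (above 1.74 rad) (value of joint flap between 0.743 and 1.003 rad and velocity of joint flap between -0.1 and 0.1 rad/s and contact force between the fingers and flap above 0.5 N and value of joint lid above 1.74 rad and contact force between each of can_a, can_b, loupe, stamp, mug, carton, stapler and flap below 0.2 N); the arm keeps its last pose, push and grip.
It fails at once if another thing on the table was shifted by more than 30 mm or tipped over (distance of any of can_a, can_b, loupe, stamp, mug, carton, stapler from where it was at the start of the episode above 0.03 m or angle between any of can_a, can_b, loupe, stamp, mug, carton, stapler's own z axis and vertical above 0.5 rad).
It also fails if it takes over 53 s, if anything falls off the work surface, if the arm or the gripper's body presses on something with over 40 N, if the wrist force passes 120 N, or if a joint passes its speed limit or range.

### The arm

A 6-joint arm with a two-finger parallel gripper is mounted at the origin on the work surface. World frame = base frame: x ahead of the robot, y to its left, z up, the work surface at z = 0. Lengths are in m, angles in rad, forces in N, time in s.
With the tool pointing down it reaches from about 0.35 to 0.85 m from the base axis. Payload 8.1 kg.
Tool frame: the origin (TCP) lies between the finger pads; the fingertips stand 8 mm ahead of it and the grasp point (between the pads) lies 11 mm behind it; y points along the fingers, x is the direction in which the jaws open and shut, and the axes are right-handed (so a half turn about y gives the same grasp; the last joint's range is limited). The gripper opens to 85 mm and grips with 20 to 120 N. Pads are 22 mm wide; open, the fingers measure 114 mm over their backs; the gripper's body (76 mm by 85 mm) begins 54 mm behind the grasp point. The pads swing forward as they close: fully open they stand 13 mm farther back than shut.
Start: joints at [1.201, 0.13, 1.488, -0, 1.523, -0.085], TCP at [0.169, 0.576, 0.239] pointing down, gripper open.
Joint ranges: [-2.96, 2.96], [-0.89, 2.26], [0.02, 2.5], [-1.34, 4.48], [0, 2.73], [-2.66, 2.66]. Speed limits (rad/s): [2.39, 2.39, 2.79, 3.14, 3.14, 3.14].

### API

Orientations are given as a unit quaternion [x, y, z, w].
In Python, from station import robot gives the robot as it stands.
- The arm moves only by the shell command python3 -m inch 'ROWS'. ROWS is JSON, one flat list of numbers, 7 for each row, row after row: the finger opening in mm, from 0 to 85.4, then the shift along the tool's x, y, z in mm, then the turn, a rotation vector about the tool's x, y, z in rad. A call has 1 to 5 rows; each row is the pose to reach, as a shift and turn from the pose measured when the call began, along the tool's axes at that moment; what a row does not reach only later rows make up. A row lasts 1/8 s, in which the tool goes at most 62.5 mm and 10.7 degrees, less where a joint would pass 70% of its speed; a pose out of reach is approached as far as the arm can. A call with a gripper value outside its range is refused whole. The fingers move at their own pace and stop on an object; the grip force is fixed at half the most. Time passes only in rows, so rows that repeat a pose let the fingers close. It gives the time, the measured TCP pose, the force and the opening at its end, in the units of the state.
- robot.get_obs(): the state, without advancing time (a new reading comes with each control period).
- robot.snapshot(name): name is "scene" or "top"; returns a dict with "frame" (480x640x3 uint8, red, green, blue), "camera_matrix" (3x3 intrinsics, pixels), "R" (3x3) and "t" (3): a world point X has camera coordinates R X + t. Camera axes: x right, y down, z forward; pixel columns grow to the right and rows downward; lengths in m; the calibration is good to about 2 mm. A picture is of the moment at which its call begins. There is no depth.
- robot.finish_job(): hands the job in, once; it reports no verdict.
Trained networks look in the newest picture that a camera, given by its name, has taken for a name from the list of things; names that differ only in an ending like _2 or _b are one class to them, and where a whole thing is asked for, a point or a joint stands for the part that bears it (a point fixed in the world has none). Each returns a list of dicts, best first, with "score" (0 to 1); they miss things now and then, are a little off and sometimes report something else, mostly with a low value. They report only what shows in the picture. A call takes as long as a camera call.
- robot.boxes_of(thing, camera): "rect" ([left, top, right, bottom] as shares, 0 to 1, of the picture: columns of its width, rows of its height, round what is visible of it).
- robot.cut_out(thing, camera): "pixels" (480x640 bool, what is visible of it) and "rect" ([left, top, right, bottom] as shares, 0 to 1, of the picture: columns of its width, rows of its height, round what is visible of it).
- robot.place_of(thing, camera): "location" ([column, row] as shares, 0 to 1, of the picture: columns of its width, rows of its height: a listed point, or the origin of a listed thing).
The state is a dict: "t": time; "qpos": joint angles; "joint_velocities": joint speeds; "joint_efforts": joint torques, N m; "tcp_pos": TCP position; "tool_rot": TCP orientation; "force": force on the tool from outside, world axes, zero at the start; "ft_torque": the same for the moment, N m; "finger_gap": finger opening in m.
Only numpy, scipy, OpenCV 4.12 (cv2) and the standard library are available. Lean on these libraries where they do the work, as an engineer would, in place of code of your own. Each camera call takes 0.05 s, during which the arm holds its last target. There are 200 camera calls.

## Working session

There is one attempt and no reset: what is moved stays moved. The work goes in short steps, Python scripts to look and compute and a shell command to move; the robot and the scene stay as the last step left them, time stands still between calls to the robot, and variables do not carry over. Pictures are saved under pics/ and viewed, about 8 in all and at most 12, crops included, and the job is handed in when it is done.

```bash
mkdir -p pics
cat > h.py <<'E'
import numpy as np, cv2
from station import robot
from scipy.spatial.transform import Rotation as Ro
def snap(c):
    s=robot.snapshot(c); return s
def ray(s,uv):
    K=np.array(s["camera_matrix"]);R=np.array(s["R"]);t=np.array(s["t"])
    d=R.T@np.linalg.solve(K,[uv[0],uv[1],1]); return -R.T@t,d
def onz(s,uv,z):
    o,d=ray(s,uv); return o+d*(z-o[2])/d[2]
def proj(s,X):
    c=np.array(s["R"])@np.asarray(X)+np.array(s["t"]); p=np.array(s["camera_matrix"])@c; return p[:2]/p[2]
def px(l): return np.array(l)*[640,480]
E
python3 - <<'E'
from h import *
o=robot.get_obs(); print(o)
S={}
for c in("scene","top"):
    s=snap(c);S[c]=s; cv2.imwrite(f"pics/{c}0.png",s["frame"][:,:,::-1])
    print(c,"cam",-np.array(s["R"]).T@s["t"])
    for th,z in(("box",0),("lid_tab",.118),("lid_axis",.1),("can_a",0),("loupe",0),("stamp",0),("mug",0),("carton",0),("stapler",0)):
        for r in robot.place_of(th,c)[:2]:
            p=px(r["location"]); print(th,round(r["score"],2),p.round(),onz(s,p,z).round(3))
E
```

```text
{'t': 0.0, 'qpos': array([ 1.20059093e+00,  1.31150634e-01,  1.48929537e+00, -8.03525197e-06,
        1.52300244e+00, -8.53896150e-02]), 'joint_velocities': array([-7.37234317e-05,  2.62558336e-04, -1.42668009e-03,  1.76451945e-04,
       -1.48410587e-03,  9.07529786e-04]), 'joint_efforts': array([-5.15233241e-04, -5.69436479e+01, -5.00519693e+01, -1.26787854e-04,
        1.55920722e-02, -3.48445454e-06]), 'tcp_pos': array([0.16836693, 0.5753282 , 0.23824188]), 'tool_rot': array([ 0.56625135,  0.42341974, -0.4245302 , -0.56555216]), 'force': array([0.67502462, 0.78752888, 0.11050104]), 'ft_torque': array([-0.00584121,  0.01169693,  0.01011368]), 'finger_gap': 0.08573757985389972}
scene cam [ 1.4413376  -0.59666573  0.79682156]
box 0.71 [306. 274.] [0.567 0.011 0.   ]
box 0.7 [407. 196.] [0.427 0.455 0.   ]
lid_tab 0.73 [308. 271.] [ 0.691 -0.071  0.118]
lid_tab 0.56 [277. 256.] [ 0.612 -0.093  0.118]
can_a 0.51 [241. 254.] [ 0.411 -0.073  0.   ]
can_a 0.49 [374. 215.] [0.453 0.312 0.   ]
loupe 0.88 [381. 288.] [0.704 0.118 0.   ]
stamp 0.95 [111. 310.] [ 0.439 -0.4   -0.   ]
mug 0.77 [137. 378.] [ 0.653 -0.426  0.   ]
mug 0.45 [411. 197.] [0.437 0.46  0.   ]
carton 0.68 [409. 197.] [0.431 0.458 0.   ]
carton 0.24 [111. 314.] [ 0.451 -0.404  0.   ]
stapler 0.66 [446. 231.] [0.62 0.41 0.  ]
top cam [ 0.41110473 -0.00327801  1.26614602]
lid_tab 0.69 [368. 225.] [ 0.615 -0.089  0.118]
can_a 0.8 [191. 306.] [0.449 0.321 0.   ]
can_a 0.67 [358. 321.] [ 0.41  -0.069  0.   ]
loupe 0.66 [280. 195.] [0.711 0.112 0.   ]
stamp 0.9 [502. 307.] [ 0.438 -0.403  0.   ]
mug 0.89 [504. 218.] [ 0.646 -0.421  0.   ]
carton 0.65 [136. 320.] [0.419 0.45  0.   ]
stapler 0.67 [150. 236.] [0.616 0.423 0.   ]
```

```bash
python3 -m inch --help 2>&1 | head -20
```

```text
invalid input: not JSON, or not a number
```

View pics/top0.png

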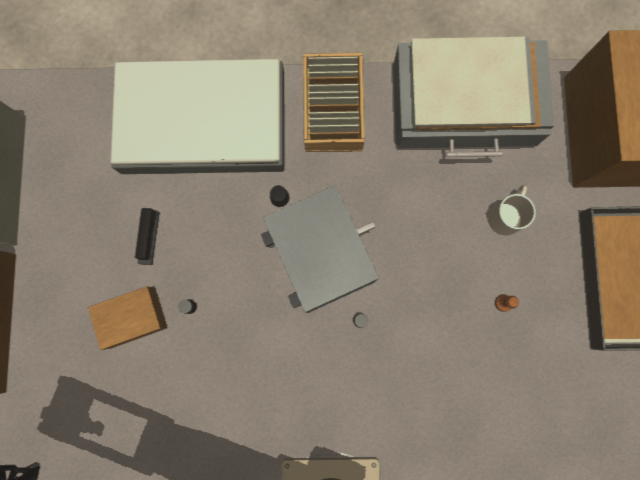

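View pics/scene0.png

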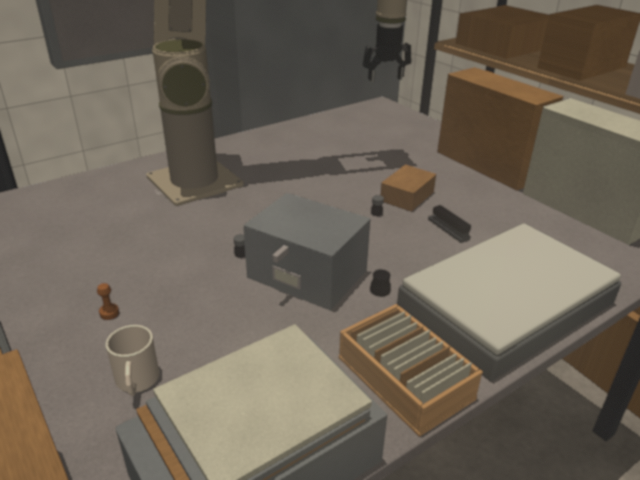

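```bash
cat >> h.py <<'E'
def fit():
    pass
E
python3 - <<'E'
from h import *
s=snap("top")
g=cv2.cvtColor(s["frame"],cv2.COLOR_RGB2GRAY)
# order: front-right.. box frame: front=-x at image right
c=np.array([[330,187],[263,217],[308,311],[377,279]],np.float32)
c=cv2.cornerSubPix(g,c.reshape(-1,1,2),(5,5),(-1,-1),(3,50,.01)).reshape(-1,2);print(c)
P=np.array([onz(s,p,.142) for p in c])[:,:2];print(P.round(4))
L=np.array([[-.085,-.11],[.085,-.11],[.085,.11],[-.085,.11]])
for M in (L,L*[1,-1]):
    a=P-P.mean(0);H=M.T@a;U,_,V=np.linalg.svd(H);R=(V.T@np.diag([1,np.linalg.det(V.T@U.T)])@U.T)
    print("res",np.abs(M@R.T-a).max(),"yaw",np.degrees(np.arctan2(R[1,0],R[0,0])),"c",P.mean(0))
    X=lambda x,y,z:np.r_[R@[x,y]+P.mean(0),z]
    print("tab",X(-.113,0,.118),"axis",X(.085,0,.1), "tab tip",proj(s,X(-.127,0,.118)),"fin",X(-.051,0,.114))
E
```

```text
[[325.73087 188.24341]
 [263.4382  218.27515]
 [305.34988 312.09573]
 [377.91858 278.21048]]
[[ 0.6917  0.0013]
 [ 0.6284  0.1346]
 [ 0.4295  0.0471]
 [ 0.4975 -0.1049]]
res 0.010668988979482801 yaw 115.68816596995516 c [0.56178537 0.01951448]
tab [ 0.61076782 -0.08231734  0.118     ] axis [0.52494017 0.09611364 0.1       ] tab tip [370.79045442 223.99426211] fin [ 0.58389249 -0.02644501  0.114     ]
res 0.15434398108915995 yaw -61.921183020725266 c [0.56178537 0.01951448]
tab [0.50859789 0.11921449 0.118     ] axis [ 0.60179366 -0.0554811   0.1       ] tab tip [266.02111791 278.55568432] fin [0.5377804  0.06451183 0.114     ]
```

Run:
```python
from h import *
s=snap("top")
f=s["frame"].astype(int); d=f[:,:,2]-f[:,:,0]
m=np.zeros((480,640),np.uint8); m[180:320,255:385]=(d[180:320,255:385]>-2)
print(f[250,320],f[250,400],f[230,364],f[265,365],f[295,295])
m=cv2.morphologyEx(m,cv2.MORPH_OPEN,np.ones((25,25),np.uint8))
cn=max(cv2.findContours(m,0,1)[0],key=cv2.contourArea)
r=cv2.minAreaRect(cn);b=cv2.boxPoints(r);print(r,cv2.contourArea(cn));print(b)
P=np.array([onz(s,p,.142) for p in b])[:,:2];print(P.round(4),P.mean(0),[np.linalg.norm(P[i]-P[i-1]).round(4) for i in range(4)])
e=P[1]-P[0];print(np.degrees(np.arctan2(e[1],e[0])))
im=s["frame"][:,:,::-1].copy();cv2.drawContours(im,[cn],-1,(0,0,255),1)
cv2.imwrite("pics/fit.png",cv2.resize(im[160:340,230:410],(720,720),interpolation=cv2.INTER_NEAREST))
```

```text
[138 137 127] [139 128 117] [192 185 169] [142 141 131] [78 75 72]Traceback (most recent call last):
  File "<stdin>", line 7, in <module>
ValueError: max() iterable argument is empty
```

Run:
```python
from h import *
s=snap("top")
f=cv2.GaussianBlur(s["frame"],(3,3),0).astype(int); d=f[:,:,0]-f[:,:,1]
m=np.zeros((480,640),np.uint8); m[180:320,255:385]=((d<6)&(f[:,:,1]>105))[180:320,255:385]
m=cv2.morphologyEx(m,cv2.MORPH_OPEN,np.ones((15,15),np.uint8))
cn=max(cv2.findContours(m,0,1)[0],key=cv2.contourArea)
r=cv2.minAreaRect(cn);b=cv2.boxPoints(r);print(r,cv2.contourArea(cn));print(b)
P=np.array([onz(s,p,.142) for p in b])[:,:2];print(P.round(4),P.mean(0),[np.linalg.norm(P[i]-P[i-1]).round(4) for i in range(4)])
e=P[1]-P[0];print(np.degrees(np.arctan2(e[1],e[0])))
im=s["frame"][:,:,::-1].copy();cv2.drawContours(im,[cn],-1,(0,0,255),1);cv2.polylines(im,[b.astype(int)],True,(0,255,0))
cv2.imwrite("pics/fit.png",cv2.resize(im[160:340,230:410],(540,540),interpolation=cv2.INTER_NEAREST))
```

```text
((320.1373291015625, 247.80699157714844), (103.67694091796875, 81.6491928100586), 65.89776611328125) 8042.5
[[261.70282 217.15926]
 [336.2337  183.81651]
 [378.57184 278.4547 ]
 [304.04095 311.7975 ]]
[[ 0.6309  0.1383]
 [ 0.7011 -0.0214]
 [ 0.497  -0.1062]
 [ 0.4302  0.0498]] [0.56477341 0.01512185] [np.float64(0.2193), np.float64(0.1744), np.float64(0.221), np.float64(0.1697)]
-66.25917737671686
```

View pics/fit.png

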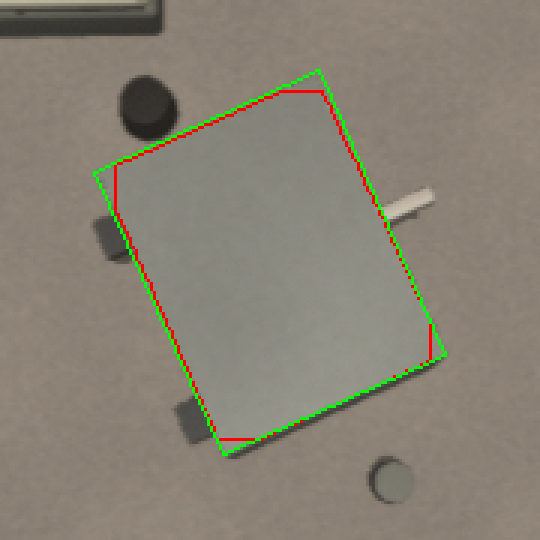

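```bash
cat >> h.py <<'E'
C=np.array([.565,.015]);A=np.radians(-66.2);F=np.array([np.cos(A),np.sin(A)])  # F = box -x
BY=np.array([np.sin(A),-np.cos(A),0])  # box y: z cross x, x=-F
def bp(x,z,y=0): return np.r_[C-F*x+BY[:2]*y,z]
def go(grasp,sign=1,tilt=0.,yawoff=0.):
    """grasp: world grasp point; tilt: tool top leans to box +x by tilt rad; prints tool shift mm, rotvec"""
    o=robot.get_obs();R0=Ro.from_quat(o["tool_rot"])
    ap=np.array([*(F*np.sin(tilt)),-np.cos(tilt)]);x=sign*BY
    R1=np.column_stack([x,ap,np.cross(x,ap)])
    tcp=np.asarray(grasp)+.011*ap
    print("target",tcp.round(4),"shift",(R0.inv().apply(tcp-o["tcp_pos"])*1000).round(1),"rot",(R0.inv()*Ro.from_matrix(R1)).as_rotvec().round(3),"t",o["t"],"q",o["qpos"].round(2),"F",o["force"].round(1),"gap",o["finger_gap"])
def lid(th,r=.1988,p0=np.arctan2(18,198)): a=p0+th;return bp(.085-r*np.cos(a),.1+r*np.sin(a))
def flap(th,r=np.hypot(.125,.026),p0=np.arctan2(26,125)): a=p0+th;return bp(.074-r*np.cos(a),.088+r*np.sin(a))
E
python3 - <<'E'
from h import *
print(Ro.from_quat(robot.get_obs()["tool_rot"]).as_matrix().round(2),BY)
for s in(1,-1): go(lid(0)+[0,0,.1],s)
E
```

```text
[[ 0.28 -0.   -0.96]
 [ 0.96  0.    0.28]
 [ 0.   -1.    0.  ]] [-0.91495967 -0.4035453   0.        ]
target [ 0.6106 -0.0884  0.207 ] shift [-513.3   32.3 -610.9] rot [-0.    -2.271  0.   ] t 1.15 q [ 1.2   0.13  1.49  0.    1.52 -0.09] F [-0.  1. -0.] gap 0.08541540628653917
target [ 0.6106 -0.0884  0.207 ] shift [-513.3   32.3 -610.9] rot [-0.     0.871 -0.   ] t 1.15 q [ 1.2   0.13  1.49  0.    1.52 -0.09] F [-0.  1. -0.] gap 0.08541540628653917
```

```bash
for i in 1; do python3 -m inch '[85,-60,0,-60,0,0.1,0, 85,-110,0,-110,0,0.2,0, 85,-160,0,-170,0,0.3,0, 85,-210,0,-230,0,0.4,0, 85,-250,0,-290,0,0.5,0]'; done; python3 -c "
from h import *
go(lid(0)+[0,0,.1],-1)"
```

```text
t: 1.78
tcp_pos: [0.3346, 0.3096, 0.2396]
tool_rot: [-0.653, -0.27, 0.27, 0.654]
force: [0.8, 0.6, 0.1]
finger_gap: 0.0848
target [ 0.6106 -0.0884  0.207 ] shift [ -85.3   32.6 -476.7] rot [-0.     0.368  0.001] t 1.775 q [ 0.63 -0.27  1.87 -0.    1.54 -0.15] F [0.8 0.6 0.1] gap 0.08480682620958632
```

```bash
python3 -m inch '[85,-12,0,-60,0,0.08,0, 85,-23,0,-120,0,0.16,0, 85,-34,0,-180,0,0.24,0, 85,-45,0,-240,0,0.3,0, 85,-55,0,-300,0,0.368,0]';  python3 -c "
from h import *
go(lid(0)+[0,0,.1],-1)"
```

```text
t: 2.4
tcp_pos: [0.5084, 0.0563, 0.24]
tool_rot: [-0.692, -0.146, 0.144, 0.692]
force: [0.1, 1.0, 1.0]
finger_gap: 0.0853
target [ 0.6106 -0.0884  0.207 ] shift [  35.5   33.1 -173.5] rot [ 0.    -0.003  0.002] t 2.4 q [ 0.01 -0.11  1.73  0.    1.52 -0.4 ] F [0.1 1.  1. ] gap 0.08534942082848788
```

```bash
python3 -m inch '[85,10,0,-58,0,0,0, 85,20,0,-116,0,0,0, 85,35,10,-173,0,0,0, 85,35.5,33,-173.5,0,0,0, 85,35.5,33,-173.5,0,0,0]';  python3 -c "
from h import *
go(lid(0),-1)
for c,(y,x) in (('top',(140,290)),('scene',(140,160))):
    s=snap(c); print(c,proj(s,lid(0)),proj(s,robot.get_obs()['tcp_pos']),[(r['score'],px(r['location']).round(1)) for r in robot.place_of('lid_tab',c)])
    cv2.imwrite('pics/a_'+c+'.png',cv2.resize(s['frame'][y:y+170,x:x+220,::-1],None,fx=3,fy=3))
"
```

```text
t: 3.02
tcp_pos: [0.6091, -0.0886, 0.2042]
tool_rot: [-0.691, -0.144, 0.145, 0.693]
force: [-0.6, 0.4, 0.3]
finger_gap: 0.0847
target [ 0.6106 -0.0884  0.107 ] shift [ 1.6 97.2 -0.7] rot [-0.003 -0.004 -0.002] t 3.025 q [-0.23  0.19  1.48  0.    1.47 -0.64] F [-0.6  0.4  0.3] gap 0.08473133809171757
top [367.82787624 226.88527247] [370.8006018  219.71603018] [(0.56, array([367.6, 226.1])), (0.32, array([504.5, 220.9]))]
scene [278.60697227 254.73339443] [277.85040081 216.97997304] [(0.78, array([277.4, 255.1])), (0.44, array([449.7, 229.8]))]
```

View pics/a_scene.png

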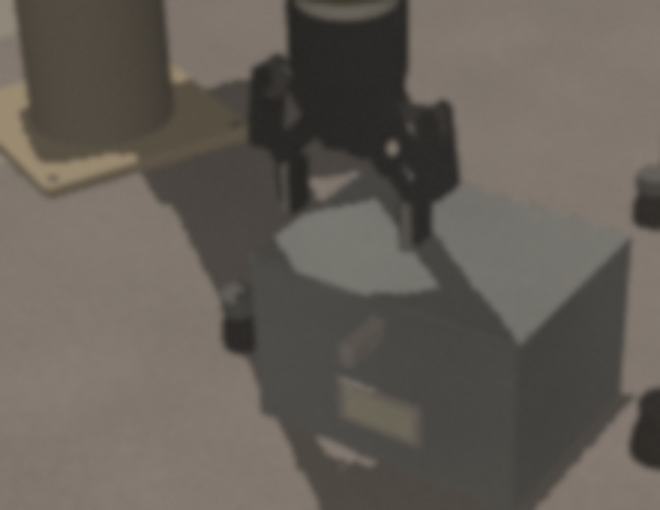

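The picture shows the open fingers hovering in front of the lid face, straddling the tab (tab at about (277,255) in the full frame, matching my prediction within 1 px). I'll descend and close.

```bash
python3 -m inch '[85,1.5,45,-0.7,0,0,0, 85,1.5,90,-0.7,0,0,0, 85,1.5,97,-0.7,0,0,0, 85,1.5,97,-0.7,0,0,0, 60,1.5,97,-0.7,0,0,0]'; python3 -m inch '[40,0,0,0,0,0,0, 0,0,0,0,0,0,0, 0,0,0,0,0,0,0, 0,0,0,0,0,0,0, 0,0,0,0,0,0,0]'; python3 -c "
from h import *
go(lid(0),-1)"
```

```text
t: 3.85
tcp_pos: [0.6148, -0.088, 0.1149]
tool_rot: [0.693, 0.148, -0.142, -0.691]
force: [-0.7, -0.0, -0.6]
finger_gap: 0.0697
t: 4.47
tcp_pos: [0.6115, -0.0898, 0.116]
tool_rot: [0.693, 0.145, -0.145, -0.691]
force: [-23.6, -6.0, 20.2]
finger_gap: 0.0104
target [ 0.6106 -0.0884  0.107 ] shift [-0.3  9.   1.7] rot [ 0.003 -0.002  0.   ] t 4.475 q [-0.23  0.26  1.57 -0.    1.31 -0.64] F [-23.6  -6.   20.2] gap 0.010440532979179622
```

```bash
python3 -m inch '[50,0,0,0,0,0,0, 50,0,0,0,0,0,0, 50,-0.5,9,1.5,0,0,0, 50,-0.5,9,1.5,0,0,0, 50,-0.5,9,1.5,0,0,0]'; python3 -c "
from h import *
go(lid(0),-1)"
```

```text
t: 5.1
tcp_pos: [0.6103, -0.0885, 0.1065]
tool_rot: [0.693, 0.145, -0.145, -0.691]
force: [-0.1, 0.4, 0.3]
finger_gap: 0.0503
target [ 0.6106 -0.0884  0.107 ] shift [ 0.3 -0.5 -0. ] rot [ 0.003 -0.002 -0.   ] t 5.1 q [-0.23  0.27  1.58 -0.    1.29 -0.64] F [-0.1  0.4  0.3] gap 0.05028904343651769
```

```bash
python3 -m inch '[0,0,0,0,0,0,0, 0,0,0,0,0,0,0, 0,0,0,0,0,0,0, 0,0,0,0,0,0,0]'; python3 -c "
from h import *
go(lid(0),-1)
for d in (15,30,45,60,75,90,98): print(d);go(lid(np.radians(d)),-1)"
```

```text
t: 5.6
tcp_pos: [0.6106, -0.0884, 0.1068]
tool_rot: [0.693, 0.145, -0.145, -0.691]
force: [0.3, 0.7, 0.8]
finger_gap: 0.0109
target [ 0.6106 -0.0884  0.107 ] shift [-0.  -0.2  0. ] rot [ 0.003 -0.002  0.   ] t 5.6 q [-0.23  0.27  1.58 -0.    1.29 -0.64] F [0.3 0.7 0.8] gap 0.010936224682894896
15
target [ 0.606  -0.0779  0.1576] shift [ -0.  -50.8  11.3] rot [ 0.003 -0.002  0.   ] t 5.6 q [-0.23  0.27  1.58 -0.    1.29 -0.64] F [0.3 0.7 0.8] gap 0.010936224682894896
30
target [ 0.5963 -0.0559  0.2036] shift [ -0.1 -96.9  35.3] rot [ 0.003 -0.002  0.   ] t 5.6 q [-0.23  0.27  1.58 -0.    1.29 -0.64] F [0.3 0.7 0.8] gap 0.010936224682894896
45
target [ 0.5821 -0.0237  0.2417] shift [-1.000e-01 -1.351e+02  7.030e+01] rot [ 0.003 -0.002  0.   ] t 5.6 q [-0.23  0.27  1.58 -0.    1.29 -0.64] F [0.3 0.7 0.8] gap 0.010936224682894896
60
target [0.5644 0.0165 0.2695] shift [  -0.2 -163.   114.1] rot [ 0.003 -0.002  0.   ] t 5.6 q [-0.23  0.27  1.58 -0.    1.29 -0.64] F [0.3 0.7 0.8] gap 0.010936224682894896
75
target [0.5444 0.0618 0.2849] shift [  -0.3 -178.6  163.6] rot [ 0.003 -0.002  0.   ] t 5.6 q [-0.23  0.27  1.58 -0.    1.29 -0.64] F [0.3 0.7 0.8] gap 0.010936224682894896
90
target [0.5234 0.1092 0.287 ] shift [  -0.4 -180.8  215.5] rot [ 0.003 -0.002  0.   ] t 5.6 q [-0.23  0.27  1.58 -0.    1.29 -0.64] F [0.3 0.7 0.8] gap 0.010936224682894896
98
target [0.5124 0.1343 0.2826] shift [  -0.4 -176.5  242.9] rot [ 0.003 -0.002  0.   ] t 5.6 q [-0.23  0.27  1.58 -0.    1.29 -0.64] F [0.3 0.7 0.8] gap 0.010936224682894896
```

```bash
python3 -m inch '[0,0,-20.6,3,0,0,0, 0,0,-40.8,8.1,0,0,0, 0,0,-60.3,15.3,0,0,0, 0,0,-79,24.5,0,0,0, 0,0,-97,35.3,0,0,0]'; python3 -c "
from h import *
for d in (30,36,42,48,54,60): print(d);go(lid(np.radians(d)),-1)
s=snap('scene');cv2.imwrite('pics/b.png',s['frame'][100:400,140:540,::-1])"
```

```text
t: 6.22
tcp_pos: [0.5957, -0.0545, 0.2044]
tool_rot: [0.693, 0.145, -0.145, -0.691]
force: [4.3, 7.4, -8.6]
finger_gap: 0.0106
30
target [ 0.5963 -0.0559  0.2036] shift [-0.   0.8 -1.5] rot [ 0.002 -0.002 -0.   ] t 6.225 q [-0.18  0.14  1.54 -0.    1.46 -0.59] F [ 4.3  7.4 -8.6] gap 0.010564283660618493
36
target [ 0.5911 -0.0441  0.2199] shift [ -0.1 -15.6  11.4] rot [ 0.002 -0.002 -0.   ] t 6.225 q [-0.18  0.14  1.54 -0.    1.46 -0.59] F [ 4.3  7.4 -8.6] gap 0.010564283660618493
42
target [ 0.5852 -0.0308  0.2349] shift [ -0.1 -30.5  25.9] rot [ 0.002 -0.002 -0.   ] t 6.225 q [-0.18  0.14  1.54 -0.    1.46 -0.59] F [ 4.3  7.4 -8.6] gap 0.010564283660618493
48
target [ 0.5788 -0.0162  0.2482] shift [ -0.1 -43.9  41.8] rot [ 0.002 -0.002 -0.   ] t 6.225 q [-0.18  0.14  1.54 -0.    1.46 -0.59] F [ 4.3  7.4 -8.6] gap 0.010564283660618493
54
target [ 5.718e-01 -4.000e-04  2.598e-01] shift [ -0.1 -55.5  59.1] rot [ 0.002 -0.002 -0.   ] t 6.225 q [-0.18  0.14  1.54 -0.    1.46 -0.59] F [ 4.3  7.4 -8.6] gap 0.010564283660618493
60
target [0.5644 0.0165 0.2695] shift [ -0.2 -65.2  77.5] rot [ 0.002 -0.002 -0.   ] t 6.225 q [-0.18  0.14  1.54 -0.    1.46 -0.59] F [ 4.3  7.4 -8.6] gap 0.010564283660618493
```

View pics/b.png

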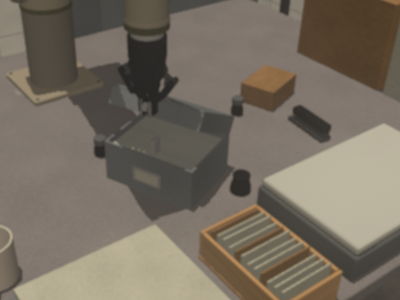

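The lid is rising at about 30° with the tab in the fingers (crop (150,105)), and the inner flap with its fin is visible at (155,145). I'll continue.

```bash
python3 -m inch '[0,0,-15.6,11.4,0,0,0, 0,0,-30.5,26,0,0,0, 0,0,-44,42,0,0,0, 0,0,-55.5,59,0,0,0, 0,0,-65,77.5,0,0,0]'; python3 -c "
from h import *
for d in (60,67,74,81,88,95,100): print(d);go(lid(np.radians(d)),-1)"
```

```text
t: 6.9
tcp_pos: [0.5634, 0.0193, 0.2714]
tool_rot: [0.692, 0.146, -0.146, -0.692]
force: [8.6, 7.6, -15.3]
finger_gap: 0.0112
60
target [0.5644 0.0165 0.2695] shift [-0.2  1.9 -3. ] rot [ 0. -0. -0.] t 6.9 q [-0.06  0.02  1.55 -0.    1.58 -0.47] F [  8.6   7.6 -15.3] gap 0.011173258009110908
67
target [0.5552 0.0372 0.2783] shift [-0.3 -6.9 19.7] rot [ 0. -0. -0.] t 6.9 q [-0.06  0.02  1.55 -0.    1.58 -0.47] F [  8.6   7.6 -15.3] gap 0.011173258009110908
74
target [0.5457 0.0587 0.2843] shift [ -0.3 -12.9  43.2] rot [ 0. -0. -0.] t 6.9 q [-0.06  0.02  1.55 -0.    1.58 -0.47] F [  8.6   7.6 -15.3] gap 0.011173258009110908
81
target [0.536  0.0807 0.2874] shift [ -0.3 -16.   67.3] rot [ 0. -0. -0.] t 6.9 q [-0.06  0.02  1.55 -0.    1.58 -0.47] F [  8.6   7.6 -15.3] gap 0.011173258009110908
88
target [0.5262 0.1029 0.2875] shift [ -0.3 -16.1  91.5] rot [ 0. -0. -0.] t 6.9 q [-0.06  0.02  1.55 -0.    1.58 -0.47] F [  8.6   7.6 -15.3] gap 0.011173258009110908
95
target [0.5165 0.125  0.2847] shift [ -0.3 -13.3 115.6] rot [ 0. -0. -0.] t 6.9 q [-0.06  0.02  1.55 -0.    1.58 -0.47] F [  8.6   7.6 -15.3] gap 0.011173258009110908
100
target [0.5097 0.1404 0.2809] shift [ -0.3  -9.5 132.6] rot [ 0. -0. -0.] t 6.9 q [-0.06  0.02  1.55 -0.    1.58 -0.47] F [  8.6   7.6 -15.3] gap 0.011173258009110908
```

```bash
python3 -m inch '[0,0,-5,20,0,0,0, 0,0,-11,43,0,0,0, 0,0,-13,67,0,0,0, 0,0,-13,91,0,0,0, 0,0,-10,115,0,0,0]'; python3 -c "
from h import *
for d in (88,95,100): print(d);go(lid(np.radians(d)),-1)"
```

```text
t: 7.52
tcp_pos: [0.5174, 0.1247, 0.2841]
tool_rot: [0.693, 0.147, -0.144, -0.691]
force: [6.2, -0.5, -2.6]
finger_gap: 0.011
88
target [0.5262 0.1029 0.2875] shift [ -0.7  -3.4 -23.5] rot [ 0.003 -0.001  0.003] t 7.525 q [ 0.14 -0.07  1.61 -0.    1.6  -0.27] F [ 6.2 -0.5 -2.6] gap 0.010999125717922333
95
target [0.5165 0.125  0.2847] shift [-0.7 -0.6  0.6] rot [ 0.003 -0.001  0.003] t 7.525 q [ 0.14 -0.07  1.61 -0.    1.6  -0.27] F [ 6.2 -0.5 -2.6] gap 0.010999125717922333
100
target [0.5097 0.1404 0.2809] shift [-0.7  3.2 17.5] rot [ 0.003 -0.001  0.003] t 7.525 q [ 0.14 -0.07  1.61 -0.    1.6  -0.27] F [ 6.2 -0.5 -2.6] gap 0.010999125717922333
```

```bash
python3 -m inch '[0,0,2,9,0,0,0, 0,0,5,19,0,0,0, 0,0,5,20,0,0,0, 60,0,5,20,0,0,0, 80,0,5,20,0,0,0]'; python3 -m inch '[80,0,-2,0,0,0,0, 80,0,-40,0,0,0,0, 80,0,-80,0,0,0,0, 80,0,-80,0,0,0,0]'; python3 -c "
from h import *
go(flap(0)+[0,0,.003],-1)
s=snap('scene');cv2.imwrite('pics/c.png',cv2.resize(s['frame'][100:350,190:490,::-1],None,fx=2,fy=2))
for c in('scene','top'):
  s=snap(c)
  for n,z in (('flap_fin',.114),('box',0),('lid_tab',None)):
    for r in robot.place_of(n,c)[:1]: p=px(r['location']);print(c,n,r['score'],p,onz(s,p,z) if z is not None else proj(s,lid(1.83)))
  print(proj(s,flap(0)))"
```

```text
t: 8.15
tcp_pos: [0.509, 0.143, 0.2796]
tool_rot: [0.693, 0.147, -0.144, -0.691]
force: [0.7, -0.4, -0.4]
finger_gap: 0.0467
t: 8.65
tcp_pos: [0.5101, 0.1433, 0.3643]
tool_rot: [0.693, 0.149, -0.142, -0.691]
force: [-0.5, 0.9, -0.7]
finger_gap: 0.0798
target [ 0.5856 -0.0317  0.106 ] shift [  -4.   259.1 -189.4] rot [ 0.004 -0.001  0.01 ] t 8.65 q [ 0.18 -0.09  1.48 -0.    1.73 -0.24] F [-0.5  0.9 -0.7] gap 0.07976839019554599
scene flap_fin 0.63 [294.272 245.808] [ 0.59653766 -0.0404485   0.114     ]
scene box 0.66 [305.6   272.592] [0.56208003 0.01281053 0.        ]
scene lid_tab 0.74 [343.616 135.792] [343.67231496 134.15183914]
[294.85362662 242.13313316]
top flap_fin 0.87 [345.024 243.696] [ 0.57522216 -0.03856106  0.114     ]
top box 0.95 [321.472 256.08 ] [0.56270362 0.01420113 0.        ]
top lid_tab 0.59 [320.32  257.904] [242.31719458 270.92506818]
[341.74042492 239.00018116]
```

View pics/c.png

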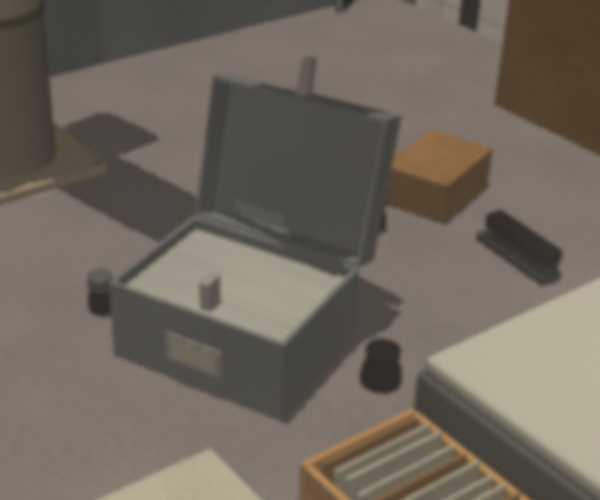

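The lid rests back on its stop with its tab at full-frame (344,136) as predicted for 105°. The fin is at (295,245), and I'll check it in the top view.

```bash
python3 -c "
from h import *
s=snap('top');im=cv2.resize(s['frame'][180:320,230:410,::-1],None,fx=4,fy=4,interpolation=cv2.INTER_CUBIC)
b=lambda x,y,z:tuple(((proj(s,bp(x,z,y))-[230,180]+.5)*4).astype(int).tolist())
for x in(-.064,-.038):
  for y in(-.006,.006): cv2.circle(im,b(x,y,.125),2,(0,0,255),-1)
for x in(-.085,.085):
  for y in(-.11,.11): cv2.circle(im,b(x,y,.1),3,(0,255,0),-1)
cv2.imwrite('pics/d.png',im)
"
```

```text
(no output)
```

View pics/d.png

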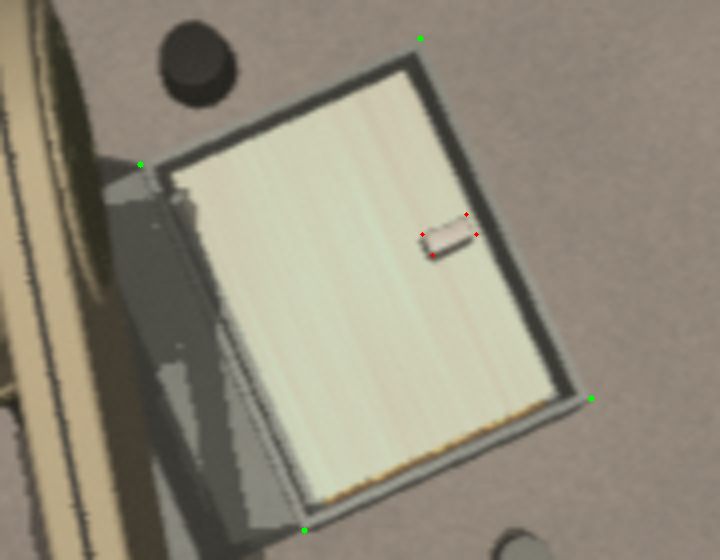

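```bash
python3 -m inch '[80,-1,0,-50,0,0,0, 80,-2,10,-100,0,0,0, 80,-3,50,-150,0,0,0.005, 80,-4,110,-189,0.004,0,0.01, 80,-4,160,-189.4,0.004,0,0.01]'; python3 -m inch '[80,0,0,0,0,0,0, 80,0,0,0,0,0,0]'; python3 -c "
from h import *
go(flap(0)+[0,0,.003],-1)"
```

```text
t: 9.78
tcp_pos: [0.5825, -0.0347, 0.1983]
tool_rot: [0.693, 0.142, -0.147, -0.692]
force: [-0.0, 1.0, -0.0]
finger_gap: 0.0802
t: 10.02
tcp_pos: [0.5833, -0.0345, 0.2005]
tool_rot: [0.693, 0.143, -0.146, -0.692]
force: [1.0, 0.3, 1.0]
finger_gap: 0.08
target [ 0.5856 -0.0317  0.106 ] shift [ 3.7 94.5  1.8] rot [ 0.001 -0.003 -0.005] t 10.025 q [-0.14  0.11  1.58 -0.    1.45 -0.56] F [1.  0.3 1. ] gap 0.0799975009477602
```

```bash
python3 -m inch '[80,2,40,-0.5,0,0,0, 80,2.5,75,1,0,0,0, 80,3,90,1.8,0,0,0, 80,3.2,93,1.8,0,0,0, 80,3.2,93.5,1.8,0,0,0]'; python3 -m inch '[80,0,0,0,0,0,0]'; python3 -c "
from h import *
go(flap(0)+[0,0,.003],-1)"
```

```text
t: 10.65
tcp_pos: [0.5866, -0.0318, 0.1093]
tool_rot: [0.693, 0.144, -0.145, -0.691]
force: [-0.2, 0.7, -0.6]
finger_gap: 0.0799
t: 10.78
tcp_pos: [0.5875, -0.0319, 0.1109]
tool_rot: [0.693, 0.145, -0.145, -0.691]
force: [-0.0, -0.4, 0.2]
finger_gap: 0.0802
target [ 0.5856 -0.0317  0.106 ] shift [-1.7  4.9  1.1] rot [ 0.004 -0.003 -0.   ] t 10.775 q [-0.14  0.19  1.66 -0.    1.29 -0.55] F [-0.  -0.4  0.2] gap 0.0801708579207315
```

```bash
python3 -m inch '[80,-1.7,5,1,0,0,0, 80,-1.7,5,1,0,0,0, 20,-1.7,5,1,0,0,0, 0,-1.7,5,1,0,0,0, 0,-1.7,5,1,0,0,0]'; python3 -m inch '[0,0,0,0,0,0,0, 0,0,0,0,0,0,0, 0,0,0,0,0,0,0]'; python3 -c "
from h import *
for d in (0,8,16,24,32,40,50): print(d); go(flap(np.radians(d))+[0,0,.002],-1)"
```

```text
t: 11.4
tcp_pos: [0.5856, -0.0317, 0.1059]
tool_rot: [0.693, 0.145, -0.144, -0.691]
force: [-0.3, -1.1, -0.2]
finger_gap: 0.0256
t: 11.78
tcp_pos: [0.5858, -0.0317, 0.1061]
tool_rot: [0.693, 0.145, -0.144, -0.691]
force: [0.5, 0.6, -0.1]
finger_gap: 0.0108
0
target [ 0.5856 -0.0317  0.105 ] shift [-0.2  1.1  0.1] rot [ 0.004 -0.003  0.   ] t 11.775 q [-0.14  0.19  1.67 -0.    1.28 -0.55] F [ 0.5  0.6 -0.1] gap 0.010806343003912238
8
target [ 0.5836 -0.0272  0.1221] shift [ -0.2 -16.1   4.9] rot [ 0.004 -0.003  0.   ] t 11.775 q [-0.14  0.19  1.67 -0.    1.28 -0.55] F [ 0.5  0.6 -0.1] gap 0.010806343003912238
16
target [ 0.5807 -0.0207  0.1384] shift [ -0.2 -32.4  12. ] rot [ 0.004 -0.003  0.   ] t 11.775 q [-0.14  0.19  1.67 -0.    1.28 -0.55] F [ 0.5  0.6 -0.1] gap 0.010806343003912238
24
target [ 0.577  -0.0121  0.1536] shift [ -0.2 -47.6  21.3] rot [ 0.004 -0.003  0.   ] t 11.775 q [-0.14  0.19  1.67 -0.    1.28 -0.55] F [ 0.5  0.6 -0.1] gap 0.010806343003912238
32
target [ 0.5724 -0.0017  0.1673] shift [ -0.3 -61.3  32.7] rot [ 0.004 -0.003  0.   ] t 11.775 q [-0.14  0.19  1.67 -0.    1.28 -0.55] F [ 0.5  0.6 -0.1] gap 0.010806343003912238
40
target [0.567  0.0104 0.1793] shift [ -0.3 -73.4  45.8] rot [ 0.004 -0.003  0.   ] t 11.775 q [-0.14  0.19  1.67 -0.    1.28 -0.55] F [ 0.5  0.6 -0.1] gap 0.010806343003912238
50
target [0.5595 0.0274 0.1915] shift [ -0.4 -85.6  64.4] rot [ 0.004 -0.003  0.   ] t 11.775 q [-0.14  0.19  1.67 -0.    1.28 -0.55] F [ 0.5  0.6 -0.1] gap 0.010806343003912238
```

Clean grip on the fin (10.8 mm, no side force). Raising it along its arc.

```bash
python3 -m inch '[0,0,-17,5,0,0,0, 0,0,-33,12.8,0,0,0, 0,0,-48,22.6,0,0,0, 0,0,-61.8,34.3,0,0,0, 0,0,-73.5,48,0,0,0]'; python3 -c "
from h import *
for d in (40,45,50): print(d); go(flap(np.radians(d),np.hypot(.125,.029),np.arctan2(29,125)),-1)"
```

```text
t: 12.4
tcp_pos: [0.5664, 0.0125, 0.1787]
tool_rot: [0.694, 0.145, -0.144, -0.691]
force: [7.3, 1.1, -12.2]
finger_gap: 0.011
40
target [0.5663 0.0122 0.1796] shift [-0.3 -0.8 -0.3] rot [ 0.004 -0.003  0.   ] t 12.4 q [-0.07  0.07  1.66 -0.    1.41 -0.48] F [  7.3   1.1 -12.2] gap 0.010976209147348344
45
target [0.5625 0.0206 0.1859] shift [-0.3 -7.2  8.9] rot [ 0.004 -0.003  0.   ] t 12.4 q [-0.07  0.07  1.66 -0.    1.41 -0.48] F [  7.3   1.1 -12.2] gap 0.010976209147348344
50
target [0.5586 0.0295 0.1914] shift [ -0.3 -12.7  18.6] rot [ 0.004 -0.003  0.   ] t 12.4 q [-0.07  0.07  1.66 -0.    1.41 -0.48] F [  7.3   1.1 -12.2] gap 0.010976209147348344
```

```bash
python3 -m inch '[0,0,-7,9,0,0,0, 0,0,-12.4,18.6,0,0,0, 0,0,-12.5,18.6,0,0,0, 0,0,-12.5,18.6,0,0,0, 0,0,-12.5,18.6,0,0,0]'; python3 -c "
from h import *
go(flap(np.radians(50),np.hypot(.125,.029),np.arctan2(29,125)),-1)
s=snap('scene');im=cv2.resize(s['frame'][100:320,200:420,::-1],None,fx=3,fy=3,interpolation=cv2.INTER_CUBIC)
for d,c in((40,(255,0,0)),(50,(0,255,0)),(60,(0,0,255))):
  a=np.radians(d); 
  for y in(-.099,.099):
    x,z=.074-.142*np.cos(a)+.003*np.sin(a),.088+.142*np.sin(a)+.003*np.cos(a)
    cv2.circle(im,tuple(((proj(s,bp(x,z,y))-[200,100]+.5)*3).astype(int).tolist()),3,c,-1)
cv2.imwrite('pics/e.png',im)
print([ (r['score'],px(r['location'])) for r in robot.place_of('lid_tab','scene')[:1]],proj(s,lid(1.83)),robot.get_obs()['joint_velocities'].round(3))
for n in('can_a','loupe','stamp','mug','carton','stapler'):
  print(n,[onz(s,px(r['location']),0).round(3)[:2] for r in robot.place_of(n,'scene')[:2] if r['score']>.4])"
```

```text
t: 13.02
tcp_pos: [0.5589, 0.0295, 0.1903]
tool_rot: [0.694, 0.145, -0.144, -0.691]
force: [5.5, 0.8, -7.1]
finger_gap: 0.0105
target [0.5586 0.0295 0.1914] shift [-0.3 -1.1  0.1] rot [ 0.004 -0.003 -0.   ] t 13.025 q [-0.04  0.05  1.66 -0.    1.43 -0.45] F [ 5.5  0.8 -7.1] gap 0.010507101257909783
[(0.8, array([342.08 , 136.512]))] [343.67231496 134.15183914] [-0.002  0.     0.001 -0.    -0.002 -0.   ]
can_a [array([ 0.405, -0.069])]
loupe [array([0.71 , 0.119])]
stamp [array([ 0.438, -0.406])]
mug [array([ 0.65 , -0.426])]
carton [array([0.431, 0.462])]
stapler [array([0.622, 0.422]), array([0.395, 0.199])]
```

View pics/e.png

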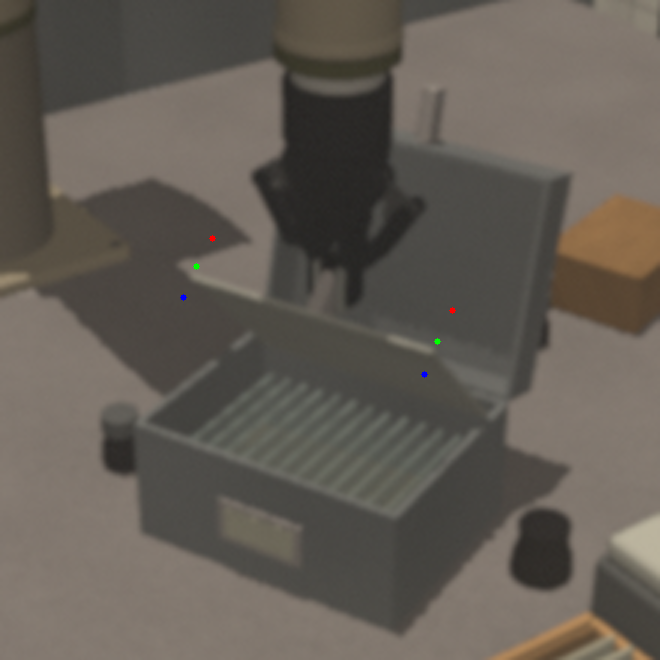

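The flap's upper edge runs from (182,265) to (435,350) in the crop, close to the green 50° markers and about 48° by interpolation. The lid is on its stop and the bystanders haven't moved, so I'm handing in.

```bash
python3 -c "
from h import *
print(robot.finish_job()); o=robot.get_obs(); print(o['t'],o['tcp_pos'],o['finger_gap'],o['force'])"
```

```text
the job is handed in; nothing more can be done
None
the job is handed in; nothing more can be done
```

The job is handed in, with the lid open on its stop and the flap held at about 48° by its fin. No verdict was reported. I handed in at about 13 s on the robot's clock, against the 53 s limit.

- **Lid:** I gripped the tab, carried the lid over to about 100° and let go. It settled on its stop, and at the last check its tab was within about 3 px of the 105° prediction.
- **Flap:** I gripped the fin and raised it along its arc. The arm pose corresponds to 50° and the last picture reads about 48°; the allowed band is 42.5° to 57.5°. The joints were at rest, the fingers held the fin at a 10.5 mm gap, and the wrist force was about 9 N.
- **Other objects:** in the last check, the loupe, stamp, mug, carton, stapler and one film canister showed no shift beyond measurement noise (about 10 mm or less). The second canister was not detected in that view. It stood well away from the arm's path.
- **Retried:** my first closure on the lid tab was 9 mm too high, with about 30 N of force on the tool. I reopened, corrected and gripped again before lifting.
- **Disagreement:** the flap-fin detection in the top view was about 12 mm off my model. I trusted the model because the fin in the picture matched it, and the grip came out clean.

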